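# Post the empty tall tin through the sprung flap of the pine crate

## Task

Put the empty tall, slim aluminium tin from the lazy susan into the lidded pine crate: push it down against the sprung flap in the crate's lid, keep holding it while it holds the flap open and until the whole tin is well below the lid, then let it drop in and take the gripper out so that the flap springs shut. Leave the low, wide tin where it stands.

Things in the scene. Friction and masses are not known exactly. Their poses are not given: they have to be found in the camera images.
- tall_tin: slim aluminium tin to put away: closed cylinder, 48 mm diameter, 80 mm tall, about 60 g; origin at the centre of its underside, z up its axis. It stands upright on a white lazy susan (disc of 260 mm that does not move, top 28 mm above the table), with the low tin and an orange egg cup 56 mm tall, each about 80 mm from the disc's centre and 125 mm or more apart.
- low_tin: wide, low aluminium tin, a bystander that must stay: closed cylinder, 66 mm diameter, 45 mm tall, origin at the centre of its underside, upright on the lazy susan.
- bin: fixed pine crate; origin on the table below the mouth's centre, z up, y along the flap hinge, x from the hinge (robot's side) to the flap's free edge. Crate: x -75 to 135, y -120 to 120 mm; walls 10, lid 6 mm thick; lid top z 170, inner floor z 12. Mouth in the lid: x -45 to 45, y -85 to 85 mm, long along y to admit open fingers that close along y. Yaw within 20 degrees.
- flap (a joint): angle of the wooden flap that covers the mouth, rad: 0 shut, level, its top 1 mm below the lid's; the free edge swings down into the crate, to 1.45. Hinge at crate x -43, z 166; flap 84 mm long. Its spring takes about 2 N at the middle to start, up to 7 N later, and shuts it in about 0.5 s. A tin pushed down at the mouth's centre or up to 10 mm to +x opens it and, let go with its top 10 mm or more below the lid top, drops in.
Things that resemble listed ones, but are neither listed nor needed, are in the scene too. Leave any green, turquoise or yellow look-alike of the tall_tin alone.

How it is judged (in metres and radians):
On the way:
1. the tall tin, held in the gripper, is in the mouth with its underside at least 40 mm below the lid's top and holds the flap open by more than 0.6 rad (value of joint flap above 0.6 rad and contact force between the fingers and tall_tin above 0.5 N and z of tall_tin in the frame of bin between 0.02 and 0.13 m and x of tall_tin in the frame of bin between -0.06 and 0.06 m and y of tall_tin in the frame of bin between -0.09 and 0.09 m), for 0.2 s.
At the end, for the whole second after the job is handed in: The tall tin lies or stands at rest (slower than 30 mm/s) anywhere inside the crate, below its lid, and the flap has sprung shut (less than 0.1 rad open) (z of tall_tin in the frame of bin between 0 and 0.15 m and x of tall_tin in the frame of bin between -0.075 and 0.135 m and y of tall_tin in the frame of bin between -0.12 and 0.12 m and value of joint flap below 0.1 rad and linear speed of tall_tin below 0.03 m/s); the robot touches nothing.
It fails at once if the low tin is moved by more than 30 mm (distance of low_tin from where it was at the start of the episode above 0.03 m).
It also fails if it takes over 42 s, if anything falls off the work surface, if the arm or the gripper's body presses on something with over 40 N, if the wrist force passes 120 N, or if a joint passes its speed limit or range.

## Robot

A 6-joint arm with a two-finger parallel gripper is mounted at the origin on the work surface. World frame = base frame: x ahead of the robot, y to its left, z up, the work surface at z = 0. Lengths are in mm, angles in rad, forces in N, time in s.
With the tool pointing down it reaches from about 300 to 1000 mm from the base axis. Payload 5.1 kg.
Tool frame: the origin (TCP) lies at the very end of the fingers, on their centre line; the grasp point (between the pads) lies 19 mm behind it; z points along the fingers, y is the direction in which the jaws open and shut (so a half turn about z gives the same grasp; the last joint's range is limited). The gripper opens to 95 mm and grips with 3 to 60 N. Pads are 20 mm wide; open, the fingers measure 119 mm over their backs; the gripper's body (75 mm by 180 mm) begins 59 mm behind the grasp point.
Start: joints at [1.076, 0.124, 1.65, -0, 1.367, -0.083], TCP at [260.187, 595.64, 214.656] pointing down, gripper open.
Joint ranges: [-2.61, 2.61], [-1.02, 2.33], [0.03, 2.71], [-1.35, 4.49], [0.32, 2.68], [-2.91, 2.91]. Speed limits (rad/s): [2.57, 2.57, 3.14, 3.14, 3.14, 3.14].

## Interface

Orientations are given as a unit quaternion [x, y, z, w].
In Python, from bench import state, read_camera, hand_in gives the robot as it stands. The module is installed in compiled form; this text tells all that it offers.
- The arm moves only by the tool carry_out, never from a script. Its argument "steps" is a list that holds one entry, the list of rows, each a list of 7 numbers: the shift along the tool's x, y, z scaled (see below), then the turn, a rotation vector about the tool's x, y, z scaled (see below), then the opening, from 0 (shut) to 1 (fully open). In form: [[[dx, dy, dz, wx, wy, wz, fingers], ...]]. A call has 1 to 8 rows; each row shifts and turns the commanded pose from where the row before left it, along the tool's axes as they then stand; what a row does not reach is not made up. The controller multiplies each number of a shift by 40 mm and each number of a turn by 0.12 rad. A row lasts 1/12 s, in which the tool goes at most 41.7 mm and 7.16 degrees, less where a joint would pass 70% of its speed; a pose out of reach is approached as far as the arm can. A call with a number of a shift or a turn outside -1 to 1 is refused whole. A call with a gripper value outside its range is refused whole. The fingers move at their own pace and stop on an object; "newtons" is the grip in N (left out, the last holds). Time passes only in rows, so rows that do not move let the fingers close. It gives the time, the measured TCP pose, the force and the opening at its end, in the units of the state.
- state(): the state, without advancing time (a new reading comes with each control period).
- read_camera(name): name is "scene" or "top" or "wrist"; returns a dict with "img" (480x640x3 uint8, blue, green, red), "camera_matrix" (3x3 intrinsics, pixels), "camera_from_world" (4x4, takes a point from world to camera coordinates); the wrist camera has in their place "T_tool_cam" (4x4, takes a point from camera to tool coordinates, whose origin is the TCP and whose axes are the flange's). Camera axes: x right, y up, looking along -z (the intrinsics and any distortion apply to the point x, -y, -z); pixel columns grow to the right and rows downward; lengths in mm; the calibration is good to about 2 mm. A picture is of the moment at which its call begins: read the wrist's pose just before it. There is no depth.
- hand_in(): hands the job in, once; it reports no verdict.
The state is a dict: "t": time; "q": joint angles; "joint_vel": joint speeds; "tau": joint torques, N m; "ee_pos": TCP position; "ee_rot": TCP orientation; "contact_force": force on the tool from outside, world axes, zero at the start; "ft_torque": the same for the moment, N m; "opening": finger opening in mm.
Only numpy, scipy, OpenCV 4.12 (cv2) and the standard library are available. Lean on these libraries where they do the work, as an engineer would, in place of code of your own. Each camera call takes 0.05 s, during which the arm holds its last target. There are 200 camera calls.

## Working session

There is one attempt and no reset: what is moved stays moved. The work goes in short steps, Python scripts to look and compute and a tool call to move; the robot and the scene stay as the last step left them, time stands still between calls to the robot, and variables do not carry over. Pictures are saved under pics/ and viewed, about 8 in all and at most 12, crops included, and the job is handed in when it is done.

Besides the shell and the picture viewer there is one more tool, called after "Request:" as name(argument=value, ...), one argument or row to a line, values as JSON. carry_out: Moves the arm, as the interface text tells. Its arguments: {"type":"object","properties":{"steps":{"type":"array","items":{"type":"array","items":{"type":"array","items":{"type":"number","minimum":-1,"maximum":1}}}},"newtons":{"type":"number"}},"required":["steps"]}

```bash
mkdir -p pics; python3 - <<'E'
from bench import state, read_camera
import cv2,pickle
s=state();print(s)
d={}
for n in("scene","top"):
    c=read_camera(n);d[n]=c;cv2.imwrite(f"pics/{n}0.png",c["img"]);print(c["camera_matrix"],c["camera_from_world"],[k for k in c])
pickle.dump(d,open("c0.pkl","wb"))
E
```

```text
{'t': 0.0, 'q': array([ 1.07641411e+00,  1.24476775e-01,  1.65170629e+00,  3.45328474e-05,
        1.36752287e+00, -8.26035060e-02]), 'joint_vel': array([-0.00023324, -0.00053316,  0.00087572, -0.00022802,  0.00079952,
        0.00039234]), 'tau': array([ 9.77450618e-04, -4.17609394e+01, -3.59928024e+01,  7.74856168e-02,
        4.90812329e-02, -1.56935612e-04]), 'ee_pos': array([259.85856972, 595.06995384, 213.38631916]), 'ee_rot': array([ 2.04441126e-01,  9.78878291e-01, -1.00816334e-03, -3.16830888e-04]), 'contact_force': array([ 0.42137142, -0.29846927,  0.20496093]), 'ft_torque': array([ 0.03792955, -0.01000425, -0.0291368 ]), 'opening': 94.59680342529026}
[[435.17663116   0.         321.71313979]
 [  0.         435.17663116 227.48749682]
 [  0.           0.           1.        ]] [[ 5.58616017e-02  9.98432713e-01 -3.40562639e-03 -1.23037025e+02]
 [-6.20794468e-01  3.74040760e-02  7.83080560e-01  1.62285787e+02]
 [ 7.81980633e-01 -4.16299404e-02  6.21910956e-01 -1.24553170e+03]
 [ 0.00000000e+00  0.00000000e+00  0.00000000e+00  1.00000000e+00]] ['img', 'camera_matrix', 'camera_from_world']
[[492.39265015   0.         310.65662549]
 [  0.         492.39265015 242.3353511 ]
 [  0.           0.           1.        ]] [[ 1.75623613e-02 -9.99714725e-01  1.61873879e-02  7.05932246e+01]
 [ 9.97619406e-01  1.86007710e-02  6.64043014e-02 -4.30757371e+02]
 [-6.66864558e-02  1.49826360e-02  9.97661484e-01 -1.29215295e+03]
 [ 0.00000000e+00  0.00000000e+00  0.00000000e+00  1.00000000e+00]] ['img', 'camera_matrix', 'camera_from_world']
```

View pics/top0.png

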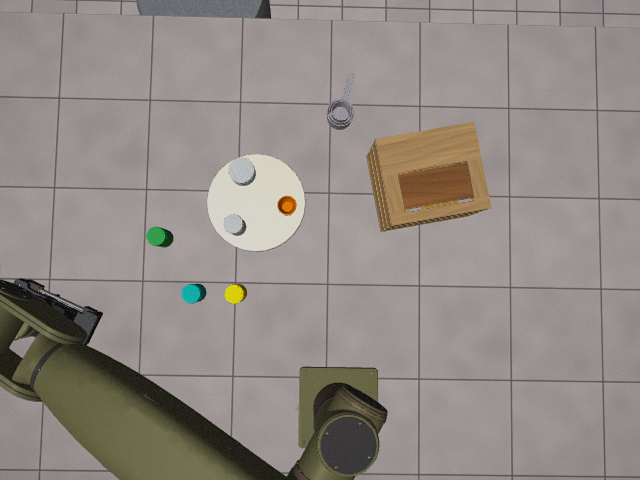

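View pics/scene0.png

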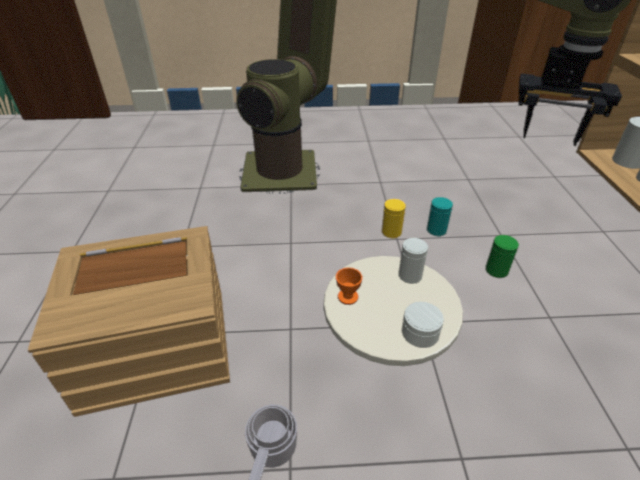

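The top view shows the tall tin at about (234,225), the low tin at (242,171) and the egg cup at (287,205). The crate mouth spans about (398,162) to (474,212), and the hinge is at the bottom, on the robot's side. I'll measure these next.

```bash
cat >h.py <<'E'
import numpy as np,cv2
def ray(c,px,z):
    T=c["camera_from_world"];K=c["camera_matrix"];R=T[:3,:3];o=-R.T@T[:3,3]
    d=np.linalg.inv(K)@[px[0],px[1],1];d=R.T@(d*[1,-1,-1]);return o+d*(z-o[2])/d[2]
def proj(c,p):
    T=c["camera_from_world"];q=T[:3,:3]@np.array(p,float)+T[:3,3];q=c["camera_matrix"]@(q*[1,-1,-1]);return q[:2]/q[2]
E
python3 - <<'E'
from h import *;import pickle
d=pickle.load(open("c0.pkl","rb"));c=d["top"];im=c["img"];hsv=cv2.cvtColor(im,cv2.COLOR_BGR2HSV)
# cream disc -> hull; tins = non-cream inside
cream=((hsv[...,2]>200)&(hsv[...,1]>15)&(hsv[...,1]<60)&(hsv[...,0]<40)).astype(np.uint8)
n,l,st,ce=cv2.connectedComponentsWithStats(cream);k=1+np.argmax(st[1:,4]);print("disc",st[k],ray(c,ce[k],28))
m=(l==k).astype(np.uint8)
hull=cv2.convexHull(cv2.findContours(m,0,1)[0][0] if 0 else np.argwhere(m)[:,::-1].astype(np.int32))
(cx,cy),r=cv2.minEnclosingCircle(hull);print("disc",ray(c,(cx,cy),28),r)
f=np.zeros_like(m);cv2.fillConvexPoly(f,hull,1);f=cv2.erode(f,np.ones((3,3)))&(1-m)
n,l,st,ce=cv2.connectedComponentsWithStats(f)
for i in range(1,n):
    if st[i,4]>40: print(st[i],ce[i],hsv[l==i].mean(0),ray(c,ce[i],108)[:2],ray(c,ce[i],73)[:2])
# mouth: darker/redder
x0,y0=350,100;cr=im[y0:y0+150,x0:x0+160]
a=cv2.resize(cr,None,fx=4,fy=4,interpolation=cv2.INTER_CUBIC)
b=cv2.resize(im[195:255,205:265],None,fx=2.5,fy=2.5,interpolation=cv2.INTER_CUBIC)
a[:150,490:640]=b
cv2.imwrite("pics/crop.png",a)
E
```

```text
disc [ 207  154   98   95 4381] [548.22965596 205.49958264  28.        ]
disc [533.03282023 225.48444013  28.        ] 48.58287048339844
[228 158  28  28 605] [241.86115702 171.71735537] [ 76.63966942   8.68264463 175.75041322] [595.30429885 253.3660989 ] [602.63045996 257.866975  ]
[208 192  72  56 725] [240.15034483 218.79724138] [ 34.26344828  13.31724138 204.07586207] [477.95124328 254.4224888 ] [481.87894177 258.95395721]
[276 194  22  23 356] [285.9241573  205.48033708] [ 15.90168539 200.42977528 180.23314607] [513.21006574 142.49879673] [518.15883513 143.78903311]
```

View pics/crop.png

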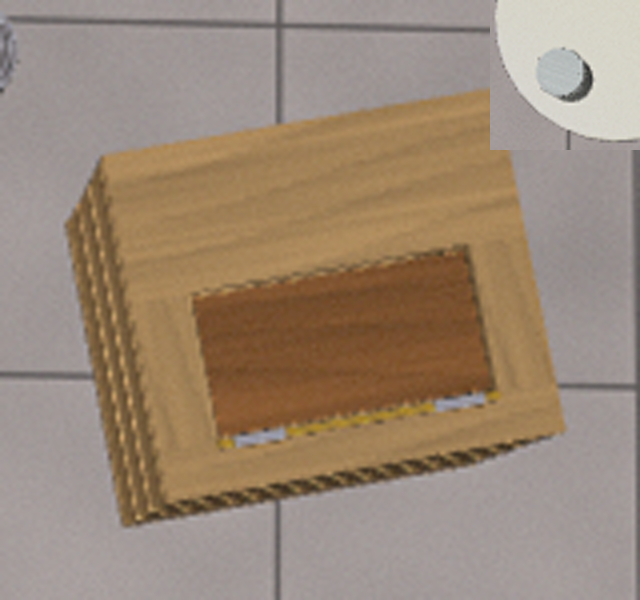

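The crop shows the mouth corners at (193,297), (468,246), (497,393) and (219,448), with the hinge plates on the lower edge. The top circle of the tall tin is centred at about (560,73) in the inset.

```bash
python3 - <<'E'
from h import *;import pickle
d=pickle.load(open("c0.pkl","rb"));c=d["top"];im=c["img"];hsv=cv2.cvtColor(im,cv2.COLOR_BGR2HSV)
def comp(m,x,y):
    n,l,st,ce=cv2.connectedComponentsWithStats(m.astype(np.uint8))
    k=l[y,x];return st[k],ce[k],l==k
blue=(hsv[...,0]>80)&(hsv[...,0]<115)&(hsv[...,2]>135)
s,ce,_=comp(blue,233,224);print(s,ce,"tall top",ray(c,ce,108),ray(c,(s[0]+s[2]/2-.5,s[1]+s[3]/2-.5),108))
s,ce,_=comp(blue,242,170);print(s,ce,"low top",ray(c,ce,73))
cs=d["scene"]
for p in (ray(c,(233,224.2),108),):print("pred scene top",proj(cs,p),"foot",proj(cs,[p[0],p[1],28]))
h2=cv2.cvtColor(cs["img"],cv2.COLOR_BGR2HSV)
print("scene row 246 px",[(x,*h2[246,x]) for x in (395,399,402,414,424,427,430)])
P=np.array([[193,297],[468,246],[497,393],[219,448]])/4+[350-.375,100-.375]
W=np.array([ray(c,p,170) for p in P]);print(W)
L=np.array([[103,155],[565,432],[165,503]])/4+[350-.375,100-.375]
WL=np.array([ray(c,p,170) for p in L]);print("lid",WL)
y=(W[0]-W[1]+W[3]-W[2])[:2];x=(W[0]-W[3]+W[1]-W[2])[:2]
print("y",y/2,"x",x/2,"yaw",np.degrees([np.arctan2(-y[0],y[1]),np.arctan2(x[1],x[0])]),"centre",W.mean(0))
for i in np.linspace(0,1,2):pass
print("scene proj corners",[proj(cs,w).round(1) for w in W])
E
```

```text
[224 215  18  18 217] [232.59907834 223.32718894] tall top [466.3897728  272.65333869 108.        ] [465.95804911 272.88446324 108.        ]
[     0      0    640    480 306296] [319.78494659 239.55129352] low top [432.94656262  56.27022738  73.        ]
pred scene top [413.16279148 243.90584744] foot [408.10645389 274.08126578]
scene row 246 px [(395, np.uint8(7), np.uint8(13), np.uint8(178)), (399, np.uint8(15), np.uint8(11), np.uint8(134)), (402, np.uint8(15), np.uint8(4), np.uint8(139)), (414, np.uint8(81), np.uint8(12), np.uint8(209)), (424, np.uint8(90), np.uint8(10), np.uint8(207)), (427, np.uint8(78), np.uint8(6), np.uint8(198)), (430, np.uint8(10), np.uint8(9), np.uint8(172))]
[[ 584.89268371 -122.49110672  170.        ]
 [ 618.91540435 -285.87183359  170.        ]
 [ 531.3342557  -302.76189638  170.        ]
 [ 495.42407435 -138.33423146  170.        ]]
lid [[ 668.97785351  -68.46819372  170.        ]
 [ 508.94686189 -342.97697393  170.        ]
 [ 462.33759845 -106.7299264   170.        ]]
y [-34.96645099 163.9041959 ] x [88.52487901 16.36659376] yaw [12.04264955 10.47464146] centre [ 557.64160453 -212.36476704  170.        ]
scene proj corners [array([184.7, 273.9]), array([ 68.6, 294.7]), array([ 79.4, 255.5]), array([185.3, 237.6])]
```

The two views agree. The tall tin is at about (466,273), the mouth centre at about (558.5,-211.5), and the yaw is about 11.2°. I'll turn the tool so its y lies along the crate's y, then move over the tin.

Request:
carry_out(
  steps=[
    [[0,0,0,0,0,-0.845,1],[0,0,0,0,0,-0.845,1],[0,0,0,0,0,-0.845,1],[0,0,0,0,0,-0.845,1],[0,0,0,0,0,-0.845,1],[0,0,0,0,0,-0.845,1],[0,0,0,0,0,0,1]],
  ],
  newtons=30,
)

```text
t: 0.68
ee_pos: [260.0, 595.3, 213.9]
ee_rot: [-0.099, 0.995, -0.001, -0.0]
contact_force: [0.2, 0.1, -0.1]
opening: 95.4
```

Request:
carry_out(
  steps=[
    [[-0.29,-0.74,0,0,0,0,1],[-0.29,-0.74,0,0,0,0,1],[-0.29,-0.74,0,0,0,0,1],[-0.29,-0.74,0,0,0,0,1],[-0.29,-0.74,0,0,0,0,1],[-0.29,-0.74,0,0,0,0,1]],
  ],
)

```text
t: 1.18
ee_pos: [363.5, 433.6, 214.3]
ee_rot: [-0.097, 0.995, -0.0, -0.0]
contact_force: [0.7, 0.4, -0.2]
opening: 95.1
```

Request:
carry_out(
  steps=[
    [[-0.29,-0.74,0,0,0,0,1],[-0.29,-0.74,0,0,0,0,1],[-0.29,-0.74,0,0,0,0,1],[-0.29,-0.74,0,0,0,0,1],[-0.29,-0.74,0,0,0,0,1],[-0.29,-0.74,0,0,0,0,1],[0,0,0,0,0,0,1],[0,0,0,0,0,0,1]],
  ],
)

```text
t: 1.85
ee_pos: [466.6, 273.3, 214.4]
ee_rot: [-0.096, 0.995, 0.0, -0.0]
contact_force: [0.7, -0.1, -0.5]
opening: 94.9
```

```bash
cat >>h.py <<'E'
from scipy.spatial.transform import Rotation as Ro
def rel(s,p):
    "world point in tool units of 40 mm"
    return Ro.from_quat(s["ee_rot"]).inv().apply(np.array(p)-s["ee_pos"])/40
def wcam(s,c):
    T=np.eye(4);T[:3,:3]=Ro.from_quat(s["ee_rot"]).as_matrix();T[:3,3]=s["ee_pos"]
    c["camera_from_world"]=np.linalg.inv(T@c["T_tool_cam"]);return c
E
python3 - <<'E'
from h import *;from bench import *
s=state();c=wcam(s,read_camera("wrist"));im=c["img"].copy()
print(s["t"],s["q"].round(3),s["ee_pos"],Ro.from_quat(s["ee_rot"]).as_matrix().round(3),s["contact_force"])
print("rel to tin grasp",rel(s,[466,273,71]))
g=np.linspace(0,6.283,60)
for z in(108,28):
    for a in g:
        p=proj(c,[466+24*np.cos(a),273+24*np.sin(a),z]);cv2.circle(im,(int(p[0]),int(p[1])),1,(0,0,255),-1)
cv2.imwrite("pics/w1.png",im)
E
```

```text
1.85 [ 0.43  -0.119  1.894  0.     1.367 -1.332] [466.58409474 273.29204324 214.37689147] [[-0.982 -0.19  -0.001]
 [-0.19   0.982  0.   ]
 [ 0.001  0.    -1.   ]] [ 0.73304182 -0.092267   -0.45562855]
rel to tin grasp [ 0.01365505 -0.00510472  3.58442982]
```

View pics/w1.png

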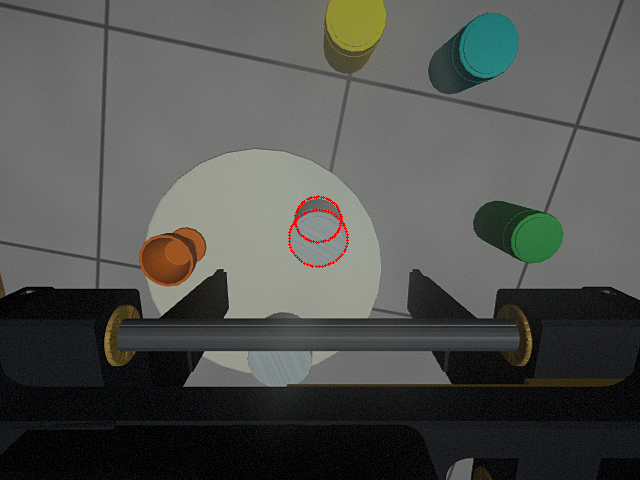

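The wrist view shows the predicted rims lying on the tall tin at about (318,232), between the fingers, with nothing in the way. I'll descend and grip.

Request:
carry_out(
  steps=[
    [[0,0,0.6,0,0,0,1],[0,0,0.6,0,0,0,1],[0,0,0.6,0,0,0,1],[0,0,0.6,0,0,0,1],[0,0,0.6,0,0,0,1],[0,0,0.4,0,0,0,1],[0,0,0.18,0,0,0,1],[0,0,0,0,0,0,1]],
  ],
)

```text
t: 2.57
ee_pos: [464.0, 274.8, 69.2]
ee_rot: [-0.099, 0.995, -0.001, -0.002]
contact_force: [-0.4, 0.5, 0.4]
opening: 95.3
```

Request:
carry_out(
  steps=[
    [[0,0,0,0,0,0,0.4],[0,0,0,0,0,0,0.3],[0,0,0,0,0,0,0.2],[0,0,0,0,0,0,0],[0,0,0,0,0,0,0],[0,0,0,0,0,0,0],[0,0,0,0,0,0,0],[0,0,0,0,0,0,0]],
  ],
  newtons=30,
)

```text
t: 3.23
ee_pos: [466.2, 274.4, 71.6]
ee_rot: [-0.098, 0.995, -0.0, 0.0]
contact_force: [0.6, 0.3, 0.9]
opening: 47.6
```

Request:
carry_out(
  steps=[
    [[0,0,-0.4,0,0,0,0],[0,0,-0.7,0,0,0,0],[0,0,-0.8,0,0,0,0],[0,0,-0.8,0,0,0,0],[0,0,-0.8,0,0,0,0],[0,0,-0.8,0,0,0,0],[0,0,-0.6,0,0,0,0],[0,0,0,0,0,0,0]],
  ],
)

```text
t: 3.9
ee_pos: [468.6, 275.6, 274.5]
ee_rot: [-0.098, 0.995, 0.002, 0.005]
contact_force: [0.7, 0.1, -0.2]
opening: 47.5
```

```bash
python3 - <<'E'
from h import *;from bench import *
s=state();print(s["ee_pos"],s["opening"],Ro.from_quat(s["ee_rot"]).as_matrix().round(3)[:,:2])
a=np.radians(11.2)
print(rel(s,[558.5+5*np.cos(a),-211.5+5*np.sin(a),267]))
E
```

```text
[468.57593107 275.61425418 274.4927659 ] 47.45715877976045 [[-0.981 -0.195]
 [-0.195  0.981]
 [-0.011  0.003]]
[  0.05050957 -12.38298496   0.15483784]
```

Request:
carry_out(
  steps=[
    [[0,-0.4,0,0,0,0,0],[0,-0.7,0,0,0,0,0],[0,-0.8,0,0,0,0,0],[0,-0.8,0,0,0,0,0],[0,-0.8,0,0,0,0,0],[0,-0.8,0,0,0,0,0],[0,-0.8,0,0,0,0,0],[0,-0.8,0,0,0,0,0]],
  ],
)

```text
t: 4.57
ee_pos: [511.7, 41.5, 266.0]
ee_rot: [-0.098, 0.995, 0.0, -0.001]
contact_force: [-0.1, 0.4, -0.9]
opening: 47.5
```

Request:
carry_out(
  steps=[
    [[0,-0.8,0,0,0,0,0],[0,-0.8,0,0,0,0,0],[0,-0.8,0,0,0,0,0],[0,-0.8,0,0,0,0,0],[0,-0.8,0,0,0,0,0],[0,-0.8,0,0,0,0,0],[0,-0.8,0,0,0,0,0],[0,-0.8,0,0,0,0,0]],
  ],
)

```text
t: 5.23
ee_pos: [561.7, -209.5, 265.7]
ee_rot: [-0.098, 0.995, 0.001, -0.001]
contact_force: [1.0, -0.1, 0.2]
opening: 47.8
```

Request:
carry_out(
  steps=[
    [[0,0,0,0,0,0,0],[0,0,0,0,0,0,0],[0,0,0,0,0,0,0],[0,0,0,0,0,0,0]],
  ],
)

```text
t: 5.57
ee_pos: [561.9, -207.0, 266.8]
ee_rot: [-0.099, 0.995, 0.0, -0.0]
contact_force: [0.2, 1.3, -0.6]
opening: 47.6
```

```bash
python3 - <<'E'
from h import *;from bench import *
s=state();print(s["t"],s["q"].round(2),s["ee_pos"],s["opening"],Ro.from_quat(s["ee_rot"]).as_matrix().round(3))
c=wcam(s,read_camera("wrist"));im=c["img"].copy()
a=np.radians(11.2);R=np.array([[np.cos(a),-np.sin(a)],[np.sin(a),np.cos(a)]]);o=np.array([558.5,-211.5])
print("rel",rel(s,[*(o+R@[5,0]),267]),"in bin",R.T@(s["ee_pos"][:2]-o))
q=[proj(c,[*(o+R@v),170]) for v in([-45,-85],[45,-85],[45,85],[-45,85])]
cv2.polylines(im,[np.array(q).astype(int)],True,(0,0,255),1)
d=read_camera("scene");cv2.imwrite("pics/w2.png",np.hstack([cv2.resize(im,(400,300),interpolation=cv2.INTER_AREA),cv2.resize(d["img"],(400,300),interpolation=cv2.INTER_AREA)]))
E
```

```text
5.5667 [-0.44 -0.01  1.71  0.    1.45 -2.21] [ 561.89616867 -206.95066245  266.76315259] 47.58578027890142 [[-0.981 -0.196 -0.001]
 [-0.196  0.981  0.001]
 [ 0.001  0.001 -1.   ]]
rel [-0.01941645 -0.09511201 -0.00602041] in bin [4.21512679 3.8030435 ]
```

View pics/w2.png

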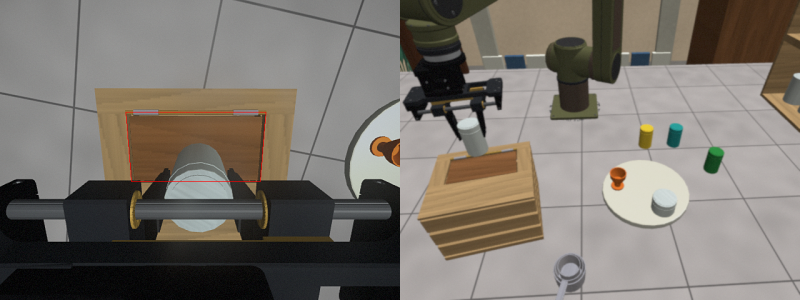

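The overlaid mouth outline matches the real mouth in the wrist view, and the tin hangs above its middle. I'll push down in stages.

Request:
carry_out(
  steps=[
    [[0,-0.1,0.3,0,0,0,0],[0,0,0.4,0,0,0,0],[0,0,0.4,0,0,0,0],[0,0,0.4,0,0,0,0],[0,0,0.3,0,0,0,0],[0,0,0.3,0,0,0,0],[0,0,0.3,0,0,0,0],[0,0,0.3,0,0,0,0]],
  ],
  newtons=30,
)

```text
t: 6.33
ee_pos: [564.6, -211.9, 160.4]
ee_rot: [-0.099, 0.995, -0.001, 0.002]
contact_force: [2.3, 0.4, 2.4]
opening: 47.7
```

Request:
carry_out(
  steps=[
    [[0,0,0.3,0,0,0,0],[0,0,0.3,0,0,0,0],[0,0,0.3,0,0,0,0],[0,0,0.3,0,0,0,0],[0,0,0.15,0,0,0,0],[0,0,0,0,0,0,0],[0,0,0,0,0,0,0],[0,0,0,0,0,0,0]],
  ],
)

```text
t: 7.0
ee_pos: [563.1, -211.8, 105.4]
ee_rot: [-0.098, 0.995, 0.0, 0.0]
contact_force: [2.4, 1.8, -0.7]
opening: 47.6
```

```bash
python3 - <<'E'
from h import *;from bench import *
s=state();print(s["t"],s["ee_pos"],s["opening"],s["contact_force"])
c=read_camera("wrist")["img"];d=read_camera("scene")["img"]
cv2.imwrite("pics/w3.png",np.hstack([cv2.resize(c,(400,300),interpolation=cv2.INTER_AREA),cv2.resize(d[100:400,:300],(400,300))]))
E
```

```text
7.0 [ 563.09167998 -211.83545831  105.38957642] 47.638254966246365 [ 2.44942243  1.83009351 -0.65929443]
```

View pics/w3.png

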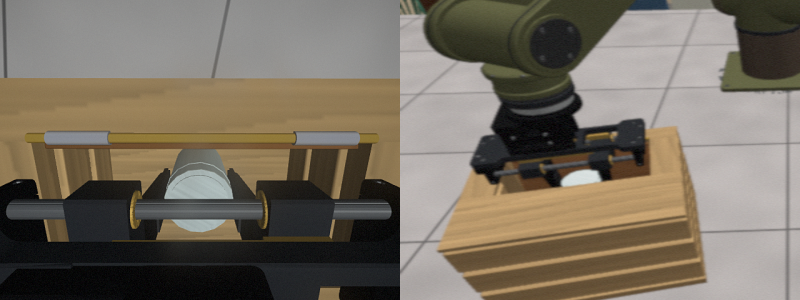

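The tin is below the lid and the flap is fully open. I'll hold a moment longer, then release, check and withdraw.

Request:
carry_out(
  steps=[
    [[0,0,0,0,0,0,0],[0,0,0,0,0,0,0],[0,0,0,0,0,0,0.85],[0,0,0,0,0,0,0.85],[0,0,0,0,0,0,0.85],[0,0,0,0,0,0,0.85],[0,0,0,0,0,0,0.85],[0,0,0,0,0,0,0.85]],
  ],
)

```text
t: 7.77
ee_pos: [563.2, -212.1, 105.8]
ee_rot: [-0.098, 0.995, -0.0, 0.0]
contact_force: [1.7, -0.1, 0.8]
opening: 79.4
```

```bash
python3 - <<'E'
from h import *;from bench import *
s=state();print(s["t"],s["ee_pos"],s["opening"],s["contact_force"])
c=read_camera("wrist")["img"]
cv2.imwrite("pics/w4.png",cv2.resize(c,(400,300),interpolation=cv2.INTER_AREA))
E
```

```text
7.7667 [ 563.21898222 -212.14279803  105.84485903] 79.3840012156453 [ 1.72517582 -0.13803819  0.84019684]
```

View pics/w4.png

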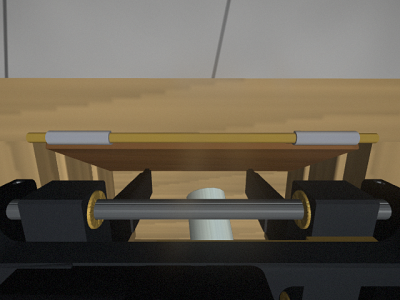

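The tin has dropped clear, with its top now at about (210,210), and the flap rests on the fingers. I'll lift out straight up.

Request:
carry_out(
  steps=[
    [[0,0,-0.3,0,0,0,0.85],[0,0,-0.5,0,0,0,0.85],[0,0,-0.6,0,0,0,0.85],[0,0,-0.7,0,0,0,0.85],[0,0,-0.8,0,0,0,0.85],[0,0,-0.8,0,0,0,0.85],[0,0,-0.7,0,0,0,0.85],[0,0,-0.4,0,0,0,0.85]],
  ],
)

```text
t: 8.48
ee_pos: [563.2, -212.3, 302.5]
ee_rot: [-0.098, 0.995, -0.001, 0.002]
contact_force: [0.7, 0.0, -0.4]
opening: 80.8
```

Request:
carry_out(
  steps=[
    [[-0.6,0.6,0,0,0,0,0.85],[-0.6,0.6,0,0,0,0,0.85],[0.8,0.6,0,0,0,0,0.85],[0.8,0.6,0,0,0,0,0.85],[0.8,0.6,0,0,0,0,0.85],[0.6,0.4,0,0,0,0,0.85],[0,0,0,0,0,0,0.85],[0,0,0,0,0,0,0.85]],
  ],
)

```text
t: 9.15
ee_pos: [464.6, -92.2, 298.2]
ee_rot: [-0.098, 0.995, -0.0, 0.0]
contact_force: [0.6, -0.8, 0.1]
opening: 81.1
```

Request:
carry_out(
  steps=[
    [[0,0,0,0,0,0,0.85],[0,0,0,0,0,0,0.85],[0,0,0,0,0,0,0.85],[0,0,0,0,0,0,0.85],[0,0,0,0,0,0,0.85],[0,0,0,0,0,0,0.85],[0,0,0,0,0,0,0.85],[0,0,0,0,0,0,0.85]],
  ],
)

```text
t: 9.82
ee_pos: [465.9, -92.7, 297.4]
ee_rot: [-0.098, 0.995, 0.0, -0.0]
contact_force: [0.3, 0.7, -0.1]
opening: 80.8
```

```bash
python3 - <<'E'
from h import *;from bench import *
s=state();print(s["t"],s["ee_pos"],s["opening"],s["contact_force"],abs(s["joint_vel"]).max())
c=read_camera("top")["img"];d=read_camera("scene")["img"]
cv2.imwrite("pics/w5.png",np.hstack([cv2.resize(c,(400,300),interpolation=cv2.INTER_AREA),cv2.resize(d,(400,300),interpolation=cv2.INTER_AREA)]))
E
```

```text
9.8167 [465.88047317 -92.70388448 297.38272354] 80.8043661149282 [ 0.28705038  0.74968565 -0.13366192] 0.004274396866816153
```

View pics/w5.png

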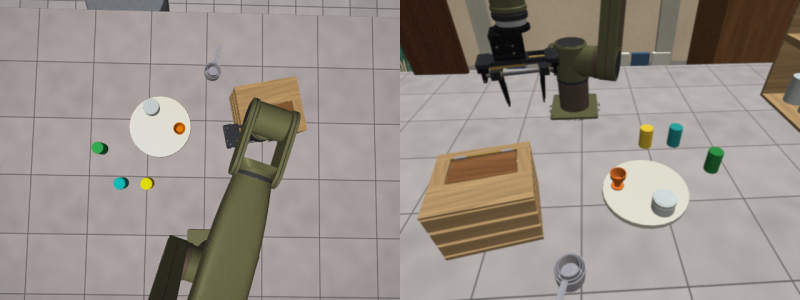

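The flap looks shut level in the scene view, at about (480,165), the low tin hasn't moved and the gripper is clear. I'll wait a little for the tin to come to rest and compare the mouth with the first picture before handing in.

Request:
carry_out(
  steps=[
    [[0,0,0,0,0,0,0.85],[0,0,0,0,0,0,0.85],[0,0,0,0,0,0,0.85],[0,0,0,0,0,0,0.85],[0,0,0,0,0,0,0.85],[0,0,0,0,0,0,0.85],[0,0,0,0,0,0,0.85],[0,0,0,0,0,0,0.85]],
  ],
)

```text
t: 10.58
ee_pos: [465.8, -92.7, 297.5]
ee_rot: [-0.098, 0.995, -0.0, 0.0]
contact_force: [-0.6, 0.0, 0.2]
opening: 81.2
```

Request:
carry_out(
  steps=[
    [[0,0,0,0,0,0,0.85],[0,0,0,0,0,0,0.85],[0,0,0,0,0,0,0.85],[0,0,0,0,0,0,0.85],[0,0,0,0,0,0,0.85],[0,0,0,0,0,0,0.85],[0,0,0,0,0,0,0.85],[0,0,0,0,0,0,0.85]],
  ],
)

```text
t: 11.25
ee_pos: [465.8, -92.7, 297.4]
ee_rot: [-0.098, 0.995, -0.0, -0.0]
contact_force: [-0.0, 0.6, -0.5]
opening: 80.6
```

Request:
carry_out(
  steps=[
    [[0,0,0,0,0,0,0.85],[0,0,0,0,0,0,0.85],[0,0,0,0,0,0,0.85],[0,0,0,0,0,0,0.85],[0,0,0,0,0,0,0.85],[0,0,0,0,0,0,0.85],[0,0,0,0,0,0,0.85],[0,0,0,0,0,0,0.85]],
  ],
)

```text
t: 11.92
ee_pos: [465.8, -92.7, 297.5]
ee_rot: [-0.098, 0.995, -0.0, 0.0]
contact_force: [0.2, 0.2, -0.7]
opening: 81.0
```

```bash
python3 - <<'E'
from h import *;from bench import *;import pickle
d0=pickle.load(open("c0.pkl","rb"))["scene"]["img"].astype(int);d=read_camera("scene")["img"].astype(int)
e=abs(d-d0).mean(2);print("crate lid diff",e[240:300,60:195].mean(),"low tin diff",e[300:345,400:445].mean(),"tall tin spot",e[238:282,400:427].mean())
s=state();print(s["t"],s["contact_force"]);
if e[240:300,60:195].mean()<8: print("handing in",hand_in())
E
```

```text
crate lid diff 5.50275720164609 low tin diff 7.784362139917696 tall tin spot 68.53675645342312
11.9667 [ 0.10360781  1.32310085 -0.17686081]
the job is handed in; nothing more can be done
handing in None
```

The tall tin is in the crate and the job is handed in, at about 12 s of the 42 s allowed. I gripped it at 30 N, pushed it down through the flap and held it there with its top about 25 mm below the lid. I then let it drop and lifted the gripper out and away.

**Last checks:**
- **Flap:** it looked shut and level in the scene view, and the lid area matched the first picture (mean difference 5.5 grey levels).
- **Low tin:** it looked unmoved in both views (mean difference 7.8 at its spot, which I took as noise or shading). I did not measure its position again.
- **Tall tin:** its spot on the lazy susan is empty. The wrist view after release showed it lying in the crate. With the flap shut it can't be seen, so I waited about 3.4 s after lifting out for it to settle and did not confirm that it is at rest.
- **Robot:** the gripper was clear of everything, with only about 1 N of apparent sensor noise on the wrist.

No check failed or disagreed.

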